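Proof-pull a trellis anchor with the bench pull gauge

TASK

Proof-test the trellis anchor: draw the red pull plate of the bench pull gauge straight out until the orange drag marker stands wholly inside the green band, and keep the pull on there for about two seconds. Then ease the plate all the way back home against its spring, without letting it snap, so that the marker is left standing in the green band as the record. Work by the pull plate only: do not touch the orange marker, and leave the two loose pots beside the gauge where they stand.

Things in the scene. Friction and masses are not known exactly. Their poses are not given: they have to be found in the camera images.
- gauge: Pull gauge fixed to the table on a plywood board (x -150 to +220 mm in its frame, 100 mm wide, 12 mm thick). Origin at table height under the gauge, z up; the plate is pulled along its -x. Aluminium housing x -58 to +132 mm, 59 mm wide, top at z = 48 mm, white scale on top. Wooden trellis foot with the anchor at x = +195 mm, 71 mm tall.
- pull_plate (a point): Centre (z = 54 mm) of the upright red pull plate on the drawbar's end: 12 mm thick along the gauge's x, 64 mm wide, z from 20 to 88 mm. Home at x = -136 mm in the gauge's frame: 72 mm of room lies between its inner face and the housing front, crossed only by the drawbar, a 10 mm rod with its top at z = 35 mm.
- drawbar (a joint): How far the drawbar with the pull plate is drawn out along the gauge's -x, in m: 0 = home, 0.11 = end stop. A spring draws it home with about 3 N at 0, rising to 17 N at 0.11.
- pusher (a point): Centre of the yellow pusher bar on top of the housing (6 mm along the gauge's x, 34 mm wide, 8 mm tall, z = 53.5 mm). It is part of the drawbar and moves with the pull plate; home at x = +98 mm in the gauge's frame.
- drag_marker: The orange drag marker as a solid; its origin lies on the gauge's origin when the marker is home, so use marker for its place.
- marker (a point): Orange drag marker on top of the housing, centre in x and y, z = 53.5 mm: 6 mm along the gauge's x, 40 mm wide, top at 65.5 mm. Home at x = +91 mm in the gauge's frame, starts up to 20 mm farther out. The pusher pushes it along -x (touching at 6 mm between centres); light friction keeps it where it was pushed to.
- band: Green band clipped over the scale: 26 mm long along the gauge's x, 59 mm wide, flat on the housing's top. Origin at its centre at z = 48 mm, axes as the gauge's. It is 45 to 75 mm farther out than the marker's home place.
- pot_a: Loose empty terracotta-coloured plastic pot, 72 mm across the rim, 70 mm tall, origin at the centre of its underside, standing beside the path of the pull plate. Leave it alone.
- pot_b: Second loose empty pot, like pot_a, on the other side of the path. Leave it alone.

How it is judged:
By the outcome, as a careful person would: the job done as asked, in the order asked, and still so for the second after the job is handed in, with the robot touching nothing.
It also fails if it takes over 38 s, if anything falls off the work surface, if the arm or the gripper's body presses on something with over 40 N, if the wrist force passes 120 N, or if a joint passes its speed limit or range.

ROBOT

A 7-joint arm with a two-finger parallel gripper is mounted at the origin on the work surface. World frame = base frame: x ahead of the robot, y to its left, z up, the work surface at z = 0. Lengths are in m, angles in rad, forces in N, time in s.
With the tool pointing down it reaches from about 0.425 to 1.025 m from the base axis. Payload 9.4 kg.
Tool frame: the origin (TCP) lies midway between the tips of the shut fingers; the grasp point (between the pads) lies behind it (ctrl.grasp_offset is the z of the grasp point in the tool frame, in m); z points along the fingers, x is the direction in which the jaws open and shut, and the axes are right-handed (so a half turn about z gives the same grasp; the last joint's range is limited). The gripper opens to 85 mm and grips with 20 to 120 N. Pads are 22 mm wide; open, the fingers measure 114 mm over their backs; the gripper's body (76 mm by 85 mm) begins 54 mm behind the grasp point. The pads swing forward as they close: fully open they stand 13 mm farther back than shut.
Start: joints at [1.093, 0.599, -0.003, 1.599, 0.002, 0.943, -0.08], TCP at [0.283, -0.668, 0.231] pointing down, gripper open.
Joint ranges: [-2.57, 2.57], [-0.35, 1.97], [-1.29, 1.29], [0.11, 2.56], [-1.05, 4.19], [0.11, 1.86], [-2.63, 2.63]. Speed limits (rad/s): [2.22, 2.22, 3.01, 3.01, 3.14, 3.14, 3.14].

INTERFACE

Orientations are given as [roll, pitch, yaw] about the fixed x, y, z axes, in that order (R = Rz(yaw) Ry(pitch) Rx(roll)).
In Python, from plant import telemetry, vision, job, ctrl gives the robot as it stands.
- The arm moves only by the shell command python3 -m handwheel 'ROWS' [FORCE]. ROWS is JSON, a list of rows, each an object of numbers: "wx", "wy", "wz": the turn, a rotation vector about the tool's x, y, z in rad; "x", "y", "z": the shift along the tool's x, y, z in mm; "grip": the gripper's target within -1 to 1 (shut at 1, half-way at 0, fully open at -1). In form: [{"wx": .., "wy": .., "wz": .., "x": .., "y": .., "z": .., "grip": ..}, ...]. A call has 1 to 8 rows; each row shifts and turns the pose as measured when the row begins, along the tool's axes as they then stand; what a row does not reach is not made up. A row lasts 1/12 s, in which the tool goes at most 41.7 mm and 7.16 degrees, less where a joint would pass 70% of its speed; a pose out of reach is approached as far as the arm can. A call with a gripper value outside its range is refused whole. The fingers move at their own pace and stop on an object; FORCE is the grip in N (left out, the last holds). Time passes only in rows, so rows that do not move let the fingers close. It gives the time, the measured TCP pose, the force and the opening at its end, in the units of the state.
- telemetry.sense(): the state, without advancing time (a new reading comes with each control period).
- vision.read_camera(name): name is "scene" or "top" or "wrist"; returns (picture, depth): 400x640x3 uint8, red, green, blue; 400x640 float32, m along the optical axis (not along the pixel's ray), 0 where there is no reading.
- vision.camera_params(name): a dict with "K" (3x3 intrinsics, pixels), "k1" (the pictures are not rectified: a ray, as slopes to the right and down, at radius r is drawn at 1 + k1 r^2 times it, then the intrinsics apply), "R" (3x3) and "t" (3): a world point X has camera coordinates R X + t; the wrist camera has in their place "T_tool_cam" (4x4, takes a point from camera to tool coordinates, whose origin is the TCP and whose axes are the tool frame's). Camera axes: x right, y down, z forward; pixel columns grow to the right and rows downward; lengths in m; the calibration is good to about 2 mm. A picture is of the moment at which its call begins: read the wrist's pose just before it. camera_params takes no time and is no camera call.
- job.hand_in(): hands the job in, once; it reports no verdict.
The state is a dict: "time": time; "qpos": joint angles; "joint_velocities": joint speeds; "joint_torque": joint torques, N m; "eef_pos": TCP position; "tool_rot": TCP orientation; "force": force on the tool from outside, world axes, zero at the start; "torque": the same for the moment, N m; "finger_gap": opening from 0.0 (shut) to 1.0 (fully open).
Only numpy, scipy, OpenCV 4.12 (cv2) and the standard library are available. Lean on these libraries where they do the work, as an engineer would, in place of code of your own. Each camera call takes 0.05 s, during which the arm holds its last target. There are 200 camera calls.

## Working session

There is one attempt and no reset: what is moved stays moved. The work goes in short steps, Python scripts to look and compute and a shell command to move; the robot and the scene stay as the last step left them, time stands still between calls to the robot, and variables do not carry over. Pictures are saved under pics/ and viewed, about 8 in all and at most 12, crops included, and the job is handed in when it is done.

```bash
mkdir -p pics; ls
cat > h.py <<'E'
import numpy as np, cv2
from plant import telemetry, vision, job, ctrl
from scipy.spatial.transform import Rotation as Ro
def tool():
    s=telemetry.sense(); T=np.eye(4); T[:3,3]=s["eef_pos"]
    r=np.array(s["tool_rot"]); T[:3,:3]=r if r.shape==(3,3) else Ro.from_euler('xyz',r).as_matrix()
    return T,s
def cam(n):
    T,s=tool(); im,d=vision.read_camera(n); p=vision.camera_params(n)
    if "R" in p:
        C=np.eye(4); C[:3,:3]=p["R"]; C[:3,3]=p["t"]; C=np.linalg.inv(C)
    else: C=T@np.array(p["T_tool_cam"])
    return im,d,np.array(p["K"]),p["k1"],C
def rays(uv,K,k1):
    uv=np.atleast_2d(uv).astype(float)
    return cv2.undistortPoints(uv[:,None],K,np.array([k1,0,0,0.]))[:,0]
def onz(uv,z,c):
    _,_,K,k1,C=c; r=rays(uv,K,k1); d=np.c_[r,np.ones(len(r))]@C[:3,:3].T
    return C[:3,3]+d*((z-C[2,3])/d[:,2])[:,None]
def pts(mask,c):
    im,d,K,k1,C=c; v,u=np.nonzero(mask&(d>0)); r=rays(np.c_[u,v],K,k1); z=d[v,u]
    return np.c_[r*z[:,None],z]@C[:3,:3].T+C[:3,3]
def save(n,im): cv2.imwrite("pics/"+n+".png",im[...,::-1])
E
python3 - <<'E'
from h import *
print(telemetry.sense(),ctrl.grasp_offset)
a=cam("scene");b=cam("top")
save("s0",a[0]);save("t0",b[0]);print(a[4],b[4])
E
```

```text
pics
{'time': 0.0, 'qpos': array([ 1.09327764,  0.60015324, -0.00253687,  1.60016473,  0.00179689,
        0.94289246, -0.07978925]), 'joint_velocities': array([ 1.55330320e-03, -2.57092440e-03,  3.59396102e-05, -7.28123824e-04,
       -1.90128564e-04,  1.52459557e-03,  1.47870844e-04]), 'joint_torque': array([-1.51322089e-03, -7.76437354e+01,  1.56465121e+00, -2.58002436e+01,
        1.22268262e-02,  9.09116759e-03,  2.05220903e-05]), 'eef_pos': array([ 0.28266345, -0.66709371,  0.2303843 ]), 'tool_rot': array([ 3.14144425e+00,  1.60882065e-03, -1.16991554e+00]), 'force': array([-0.67880018, -0.74075645,  0.75084243]), 'torque': array([ 0.04407264, -0.06885189,  0.03586802]), 'finger_gap': 1.0004977715973442} -0.0187
[[-0.48544551  0.52413081 -0.69973534  1.14480412]
 [ 0.87422139  0.28284505 -0.39463356  0.46187263]
 [-0.00892293 -0.80329669 -0.59551222  0.54646882]
 [ 0.          0.          0.          1.        ]] [[ 0.02376903 -0.99263496  0.11878922  0.45659333]
 [-0.99951237 -0.02600259 -0.01728811  0.17457219]
 [ 0.02024961 -0.11832037 -0.99276898  0.92338135]
 [ 0.          0.          0.          1.        ]]
```

View pics/t0.png

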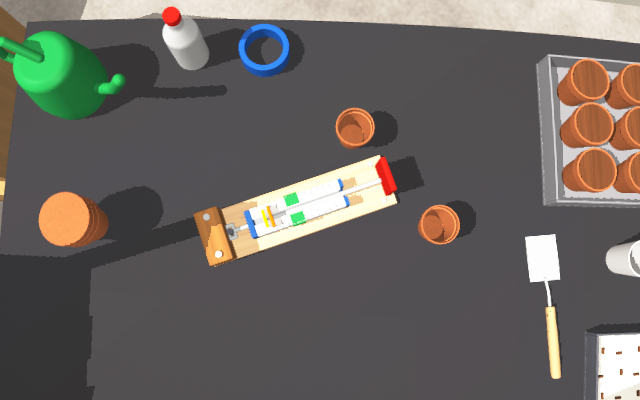

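View pics/s0.png

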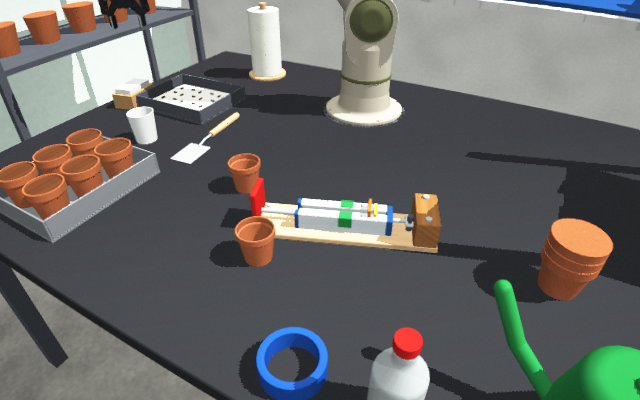

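The top view shows the red plate at (388,177), the orange marker at (267,217), the green band at about (295,208), and the pots at (355,128) and (439,225). The gauge's pull direction runs towards image right, which is roughly world -y.

```bash
cat >> h.py <<'E'
def masks(im):
    h=cv2.cvtColor(im,cv2.COLOR_RGB2HSV).astype(int); H,S,V=h[...,0],h[...,1],h[...,2]
    return dict(red=((H<4)|(H>176))&(S>200)&(V>110),green=(H>50)&(H<80)&(S>150)&(V>90),
      orange=(H>9)&(H<20)&(S>215)&(V>170),yellow=(H>21)&(H<32)&(S>180)&(V>170))
E
python3 - <<'E'
from h import *
for n,roi in (("top",(150,270,190,410)),("scene",(170,250,240,410))):
    c=cam(n); M=masks(c[0]); w=np.zeros((400,640),bool); w[roi[0]:roi[1],roi[2]:roi[3]]=1
    for k,m in M.items():
        m=m&w; P=pts(m,c)
        if len(P)<3: print(n,k,len(P)); continue
        v,u=np.nonzero(m)
        (cx,cy),wh,a=cv2.minAreaRect((P[:,:2]*1000).astype(np.float32))
        print(n,k,len(P),"uv",u.mean().round(1),v.mean().round(1),"mean",P.mean(0).round(4),"z",np.percentile(P[:,2],[5,95]).round(3),"rect",np.round([cx,cy,*wh,a],1))
        zt=dict(red=.088,green=.048,orange=.0655,yellow=.0575)[k]
        if k in("red","orange","yellow"):
            Q=P[P[:,2]>zt-.006]; print("   topface",len(Q),Q.mean(0).round(4), [np.round(x,1) for x in cv2.minAreaRect((Q[:,:2]*1000).astype(np.float32))] if len(Q)>3 else '')
E
```

```text
top red 415 uv 385.7 175.9 mean [0.6152 0.039  0.075 ] z [0.04 0.09] rect [617.   37.6  60.7  30.4  41.7]
   topface 235 [0.6171 0.0376 0.0874] [array([617.9,  37.6]), array([63., 12.]), np.float64(21.3)]
top green 229 uv 294.3 208.3 mean [0.5554 0.2022 0.0489] z [0.046 0.052] rect [554.8 202.1  55.9  22.1  20.8]
top orange 4 uv 271.2 215.5 mean [0.5395 0.2426 0.065 ] z [0.064 0.067] rect [5.405e+02 2.429e+02 1.180e+01 5.000e-01 2.100e+01]
   topface 4 [0.5395 0.2426 0.065 ] [array([540.5, 242.9]), array([11.8,  0.5]), np.float64(21.0)]
top yellow 67 uv 267.3 217.2 mean [0.5366 0.2501 0.0608] z [0.055 0.067] rect [536.1 249.7  34.8  14.1  21.6]
   topface 66 [0.5366 0.25   0.0611] [array([536.1, 249.7]), array([34.8, 14.1]), np.float64(21.6)]
scene red 332 uv 257.4 199.2 mean [0.6282 0.0432 0.066 ] z [0.039 0.089] rect [588.7  11.4 139.4  26.6  38.8]
   topface 80 [0.6245 0.0403 0.0869] [array([619.3,  36.9]), array([61.6, 12. ]), np.float64(20.5)]
scene green 242 uv 345.2 214.5 mean [0.5667 0.2048 0.0461] z [0.032 0.051] rect [556.5 200.9  60.1  22.6  20.9]
scene orange 4 uv 369.0 214.2 mean [0.5571 0.25   0.0567] z [0.053 0.061] rect [5.571e+02 2.500e+02 1.600e+00 4.000e-01 3.590e+01]
   topface 1 [0.5565 0.2494 0.0615] 
scene yellow 7 uv 371.1 210.3 mean [0.5508 0.2513 0.0624] z [0.054 0.066] rect [551.7 251.8  13.5   8.6  72.8]
   topface 7 [0.5508 0.2513 0.0624] [array([551.7, 251.8]), array([13.5,  8.6]), np.float64(72.8)]
```

```bash
python3 -m handwheel '[{"wz":0.038,"x":-28,"y":-29,"grip":-1},{"x":-28,"y":-29,"grip":-1},{"x":-28,"y":-29,"grip":-1},{"x":-28,"y":-29,"grip":-1},{"x":-28,"y":-29,"grip":-1},{"x":-28,"y":-29,"grip":-1},{"x":-28,"y":-29,"grip":-1},{"x":-28,"y":-29,"grip":-1}]' 60
cat >> h.py <<'E'
P0=np.array([0.618,0.0375,0.05]); A=np.array([0.355,-0.935,0])
def go(tgt=P0):
    T,s=tool(); print("t",s["time"],"pos",np.round(s["eef_pos"],4),"rpy",np.round(s["tool_rot"],4),"F",np.round(s["force"],1),"gap",round(s["finger_gap"],3))
    print("rows mm",np.round(1000*T[:3,:3].T@(tgt-T[:3,3]),1), "drawn mm",round(1000*(T[:3,3]-P0)@A,1))
E
python3 -c "
from h import *
go()"
```

```text
t 0.2 pos [ 0.2828 -0.6673  0.2308] rpy [ 3.1415e+00  9.0000e-04 -1.1700e+00] F [-0.3  0.  -0.8] gap 0.999
rows mm [-518.  -583.7  181.2] drawn mm 540.0invalid input
```

```bash
python3 -m handwheel '[{"wx":0,"wy":0,"wz":0.038,"x":-28,"y":-29,"z":0,"grip":-1},{"wx":0,"wy":0,"wz":0,"x":-28,"y":-29,"z":0,"grip":-1},{"wx":0,"wy":0,"wz":0,"x":-28,"y":-29,"z":0,"grip":-1},{"wx":0,"wy":0,"wz":0,"x":-28,"y":-29,"z":0,"grip":-1},{"wx":0,"wy":0,"wz":0,"x":-28,"y":-29,"z":0,"grip":-1},{"wx":0,"wy":0,"wz":0,"x":-28,"y":-29,"z":0,"grip":-1},{"wx":0,"wy":0,"wz":0,"x":-28,"y":-29,"z":0,"grip":-1},{"wx":0,"wy":0,"wz":0,"x":-28,"y":-29,"z":0,"grip":-1}]' 60
python3 -c "
from h import *
go()"
```

```text
time: 0.87
eef_pos: [0.4165, -0.3746, 0.227]
tool_rot: [3.136, -0.001, -1.227]
force: [0.4, -0.3, -0.0]
finger_gap: 1.0
t 0.8667 pos [ 0.4165 -0.3746  0.227 ] rpy [ 3.1361e+00 -1.3000e-03 -1.2273e+00] F [ 0.4 -0.3 -0. ] gap 1.0
rows mm [-320.4 -329.5  174.8] drawn mm 313.8
```

```bash
python3 -m handwheel '[{"wx":0,"wy":0,"wz":-0.01,"x":-29,"y":-29,"z":0,"grip":-1},{"wx":0,"wy":0,"wz":-0.01,"x":-29,"y":-29,"z":0,"grip":-1},{"wx":0,"wy":0,"wz":0,"x":-29,"y":-29,"z":0,"grip":-1},{"wx":0,"wy":0,"wz":0,"x":-29,"y":-29,"z":0,"grip":-1},{"wx":0,"wy":0,"wz":0,"x":-29,"y":-29,"z":0,"grip":-1},{"wx":0,"wy":0,"wz":0,"x":-29,"y":-29,"z":0,"grip":-1},{"wx":0,"wy":0,"wz":0,"x":-29,"y":-29,"z":5,"grip":-1},{"wx":0,"wy":0,"wz":0,"x":-29,"y":-29,"z":5,"grip":-1}]' 60
python3 -c "
from h import *
go()"
```

```text
time: 1.53
eef_pos: [0.5519, -0.0704, 0.2174]
tool_rot: [3.139, -0.003, -1.207]
force: [1.3, -1.0, 0.5]
finger_gap: 1.002
t 1.5333 pos [ 0.5519 -0.0704  0.2174] rpy [ 3.1393 -0.0034 -1.2074] F [ 1.3 -1.   0.5] gap 1.002
rows mm [ -77.9 -100.5  166.9] drawn mm 77.4
```

```bash
python3 -m handwheel '[{"wx":0,"wy":0,"wz":0,"x":-25,"y":-32,"z":10,"grip":-1},{"wx":0,"wy":0,"wz":0,"x":-25,"y":-32,"z":10,"grip":-1},{"wx":0,"wy":0,"wz":0,"x":-20,"y":-26,"z":10,"grip":-1},{"wx":0,"wy":0,"wz":0,"x":0,"y":0,"z":10,"grip":-1},{"wx":0,"wy":0,"wz":0,"x":0,"y":0,"z":0,"grip":-1}]' 60
python3 - <<'E'
from h import *
go()
c=cam("wrist"); save("w1",c[0]); m=masks(c[0])["red"]; P=pts(m,c); Q=P[P[:,2]>.082]
print(len(P),Q.mean(0),cv2.minAreaRect((Q[:,:2]*1000).astype(np.float32)))
E
```

```text
time: 1.95
eef_pos: [0.6137, 0.0406, 0.1758]
tool_rot: [-3.14, -0.0, -1.194]
force: [-0.4, -0.8, -0.3]
finger_gap: 0.999
t 1.95 pos [0.6137 0.0406 0.1758] rpy [-3.1396e+00 -3.0000e-04 -1.1943e+00] F [-0.4 -0.8 -0.3] gap 0.999
rows mm [  4.5  -2.6 125.8] drawn mm -4.4
25 [0.64644293 0.04912628 0.08510829] ((646.529296875, 48.99908447265625), (0.6038628816604614, 4.931548118591309), 29.493959426879883)
```

View pics/w1.png

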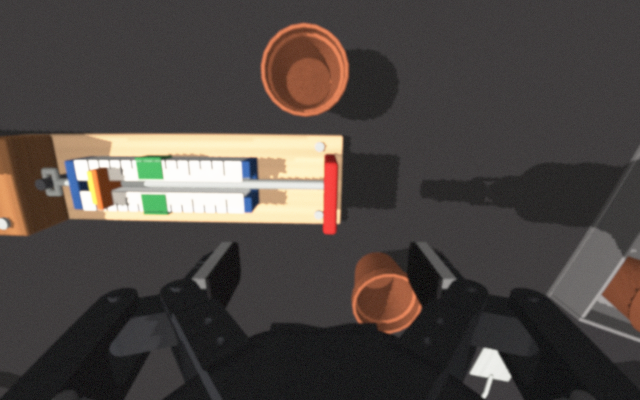

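The wrist view shows the plate at (330,195), edge on and parallel to the jaws. The marker is at (99,188), the band at (152,187), and the pots at (305,70) and (385,295).

Run:
```python
from h import *
c=cam("wrist"); h=cv2.cvtColor(c[0],cv2.COLOR_RGB2HSV).astype(int); H,S,V=h[...,0],h[...,1],h[...,2]
m=((H<4)|(H>175))&(S>180)&(V>80); m[:,:300]=0;m[:,360:]=0
v,u=np.nonzero(m); print(len(u),u.min(),u.max(),v.min(),v.max())
P=pts(m,c); print(np.percentile(P[:,2],[5,50,95])); Q=P[P[:,2]>np.percentile(P[:,2],95)-.008]
print("plate depth",Q.mean(0),cv2.minAreaRect((Q[:,:2]*1000).astype(np.float32)))
r=cv2.minAreaRect(np.c_[u,v].astype(np.float32)); print(r, onz([r[0]],.088,c))
B=np.array([.935,.355,0])
o=(H<14)&(S>120)&(V>90)
for n,cc in(("wrist",c),("top",cam("top"))):
  im=cc[0];h=cv2.cvtColor(im,cv2.COLOR_RGB2HSV).astype(int)
  o=((h[...,0]<14)&(h[...,1]>110)&(h[...,2]>60))
  P=pts(o,cc); Q=P[(P[:,2]>.060)&(P[:,2]<.078)]; d=Q-P0
  for sg in(1,-1):
    k=(sg*(d@B)>.036)&(abs(d@B)<.2)&(abs(d@A)<.15); R=d[k]
    if len(R)>5: print(n,sg,len(R),"along",np.percentile(R@A,[1,99]).round(3),"side",np.percentile(R@B,[1,99]).round(3))
```

```text
886 324 338 157 234
[0.08012946 0.08772692 0.08895213]
plate depth [0.61879291 0.03729728 0.08773843] ((617.4474487304688, 37.06433868408203), (63.08907699584961, 10.730294227600098), 20.459321975708008)
((331.0982360839844, 195.50323486328125), (12.190170288085938, 77.15526580810547), 1.8778774738311768) [[0.62132952 0.03841038 0.088     ]]
wrist 1 1386 along [-0.057  0.013] side [0.068 0.138]
wrist -1 964 along [0.026 0.095] side [-0.151 -0.081]
top 1 261 along [-0.058  0.011] side [0.07  0.138]
top -1 278 along [0.027 0.097] side [-0.151 -0.081]
```

```bash
python3 -m handwheel '[{"wx":-0.002,"wy":0,"wz":0.014,"x":4.5,"y":-3,"z":15,"grip":-1},{"wx":0,"wy":0,"wz":0,"x":0,"y":0,"z":30,"grip":-1},{"wx":0,"wy":0,"wz":0,"x":0,"y":0,"z":30,"grip":-1},{"wx":0,"wy":0,"wz":0,"x":0,"y":0,"z":25,"grip":-1},{"wx":0,"wy":0,"wz":0,"x":0,"y":0,"z":12,"grip":-1},{"wx":0,"wy":0,"wz":0,"x":0,"y":0,"z":0,"grip":-1}]' 60
python3 -c "
from h import *
go()"
```

```text
time: 2.6
eef_pos: [0.6217, 0.0229, 0.0661]
tool_rot: [-3.131, -0.008, -1.23]
force: [-0.2, -0.4, -0.0]
finger_gap: 0.999
t 2.6 pos [0.6217 0.0229 0.0661] rpy [-3.1307 -0.0078 -1.2295] F [-0.2 -0.4 -0. ] gap 0.999
rows mm [-15.1  -1.2  16. ] drawn mm 14.9
```

```bash
python3 -m handwheel '[{"wx":-0.010,"wy":-0.008,"wz":-0.018,"x":-15,"y":-1,"z":8,"grip":-1},{"wx":0,"wy":0,"wz":0,"x":0,"y":0,"z":4,"grip":-1},{"wx":0,"wy":0,"wz":0,"x":0,"y":0,"z":0,"grip":-1}]' 60
python3 -c "
from h import *
go()"
```

```text
time: 2.85
eef_pos: [0.6176, 0.0348, 0.054]
tool_rot: [-3.142, -0.0, -1.216]
force: [-0.5, 0.2, 0.0]
finger_gap: 0.994
t 2.85 pos [0.6176 0.0348 0.054 ] rpy [-3.1415e+00 -5.0000e-04 -1.2156e+00] F [-0.5  0.2  0. ] gap 0.994
rows mm [-2.4 -1.3  4. ] drawn mm 2.4
```

Close enough; I shift 2.5 mm and close the gripper.

```bash
python3 -m handwheel '[{"wx":0,"wy":0,"wz":0,"x":-2.5,"y":-1,"z":3,"grip":-0.5},{"wx":0,"wy":0,"wz":0,"x":0,"y":0,"z":0,"grip":1},{"wx":0,"wy":0,"wz":0,"x":0,"y":0,"z":0,"grip":1},{"wx":0,"wy":0,"wz":0,"x":0,"y":0,"z":0,"grip":1},{"wx":0,"wy":0,"wz":0,"x":0,"y":0,"z":0,"grip":1},{"wx":0,"wy":0,"wz":0,"x":0,"y":0,"z":0,"grip":1},{"wx":0,"wy":0,"wz":0,"x":0,"y":0,"z":0,"grip":1},{"wx":0,"wy":0,"wz":0,"x":0,"y":0,"z":0,"grip":1}]' 60
python3 - <<'E'
from h import *
go()
c=cam("wrist"); save("w2",c[0])
E
```

```text
time: 3.52
eef_pos: [0.6203, 0.0365, 0.0543]
tool_rot: [-3.136, -0.004, -1.216]
force: [-0.6, 1.1, -1.5]
finger_gap: 0.131
t 3.5167 pos [0.6203 0.0365 0.0543] rpy [-3.1356 -0.0037 -1.2156] F [-0.6  1.1 -1.5] gap 0.131
rows mm [-1.7  1.8  4.2] drawn mm 1.7
```

View pics/w2.png

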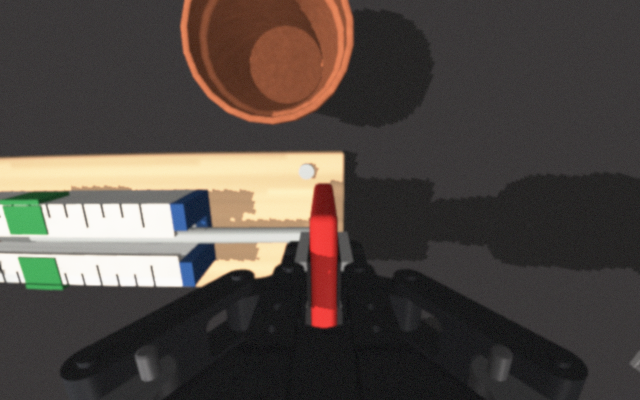

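Plate is gripped (gap about 11 mm). The geometry puts the draw at about 52 mm for the marker to reach the band centre. I pull part way first and measure.

```bash
python3 -m handwheel '[{"wx":0,"wy":0,"wz":0,"x":4,"y":0,"z":0,"grip":1},{"wx":0,"wy":0,"wz":0,"x":5,"y":0,"z":0,"grip":1},{"wx":0,"wy":0,"wz":0,"x":5,"y":0,"z":0,"grip":1},{"wx":0,"wy":0,"wz":0,"x":5,"y":0,"z":0,"grip":1},{"wx":0,"wy":0,"wz":0,"x":5,"y":0,"z":0,"grip":1},{"wx":0,"wy":0,"wz":0,"x":5,"y":0,"z":0,"grip":1},{"wx":0,"wy":0,"wz":0,"x":4,"y":0,"z":0,"grip":1},{"wx":0,"wy":0,"wz":0,"x":0,"y":0,"z":0,"grip":1}]' 60
python3 - <<'E'
from h import *
go()
a=cam("top"); b=cam("scene")
save("p1",np.hstack([cv2.resize(a[0][150:280,180:420],None,fx=1.6,fy=3.2)[:400],cv2.resize(b[0][160:260,230:440],None,fx=1.9,fy=4)[:400]]))
E
```

```text
time: 4.23
eef_pos: [0.6288, 0.0137, 0.0542]
tool_rot: [-3.138, 0.008, -1.209]
force: [-2.7, 4.9, -0.2]
finger_gap: 0.129
t 4.2333 pos [0.6288 0.0137 0.0542] rpy [-3.1384  0.0085 -1.2086] F [-2.7  4.9 -0.2] gap 0.129
rows mm [-26.1   1.7   4.4] drawn mm 26.1
```

View pics/p1.png

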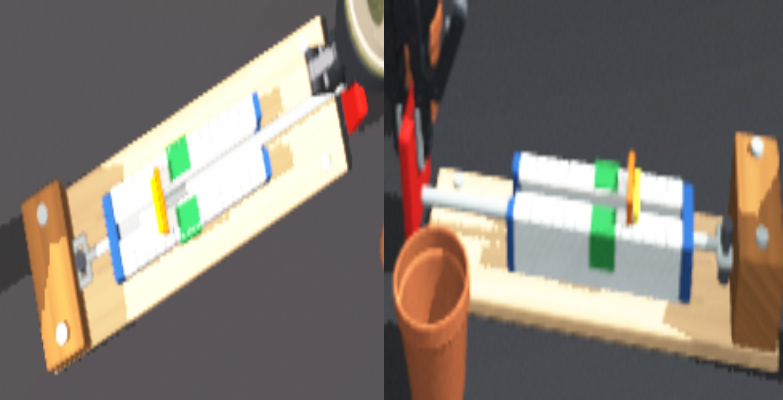

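Both views are clear. The pusher is against the marker, which is about 25 mm short of the band centre. I continue the pull.

```bash
python3 -m handwheel '[{"wx":0,"wy":0,"wz":0,"x":5,"y":0,"z":0,"grip":1},{"wx":0,"wy":0,"wz":0,"x":5,"y":0,"z":0,"grip":1},{"wx":0,"wy":0,"wz":0,"x":5,"y":0,"z":0,"grip":1},{"wx":0,"wy":0,"wz":0,"x":5,"y":0,"z":0,"grip":1},{"wx":0,"wy":0,"wz":0,"x":4,"y":0,"z":0,"grip":1},{"wx":0,"wy":0,"wz":0,"x":3,"y":0,"z":0,"grip":1},{"wx":0,"wy":0,"wz":0,"x":0,"y":0,"z":0,"grip":1}]' 60
cat >> h.py <<'E'
def mk(c,roi,top=True):
    w=np.zeros((400,640),bool); w[roi[0]:roi[1],roi[2]:roi[3]]=1
    h=cv2.cvtColor(c[0],cv2.COLOR_RGB2HSV).astype(int)
    g=masks(c[0])["green"]&w; o=(h[...,0]>8)&(h[...,0]<32)&(h[...,1]>190)&(h[...,2]>150)&w
    G=pts(g,c); Z=pts(o,c); Z=Z[(Z[:,2]>.0625)&(Z[:,2]<.072)]   # marker's top only
    rect=cv2.minAreaRect((Z[:,:2]*1000).astype(np.float32)); gg=G[(G[:,2]>.045)&(G[:,2]<.053)]
    e=np.percentile((gg-P0)@A,[2,98]); f=np.percentile((Z-P0)@A,[5,95])
    print("green along",e.round(4),e.mean().round(4),len(gg),"marker",f.round(4),f.mean().round(4),len(Z),"side",np.ptp((Z-P0)@np.array([.935,.355,0])).round(3),"offset marker-band mm",(1000*(f.mean()-e.mean())).round(1))
E
python3 - <<'E'
from h import *
go()
a=cam("top"); b=cam("scene")
mk(a,(150,270,225,380));mk(b,(170,250,280,400))
save("p2",np.hstack([cv2.resize(a[0][150:280,180:420],None,fx=1.6,fy=3.2)[:400],cv2.resize(b[0][160:260,230:440],None,fx=1.9,fy=4)[:400]]))
E
```

```text
time: 4.92
eef_pos: [0.6347, -0.0019, 0.0542]
tool_rot: [-3.141, 0.022, -1.203]
force: [-2.9, 6.9, -1.4]
finger_gap: 0.131
t 4.9167 pos [ 0.6347 -0.0019  0.0542] rpy [-3.1411  0.0217 -1.2029] F [-2.9  6.9 -1.4] gap 0.131
rows mm [-42.7   1.4   5.1] drawn mm 42.8
green along [-0.1849 -0.1654] -0.1751 162 marker [-0.1877 -0.183 ] -0.1854 56 side 0.038 offset marker-band mm -10.2
green along [-0.1846 -0.1639] -0.1743 132 marker [-0.1852 -0.1812] -0.1832 15 side 0.036 offset marker-band mm -9.0
```

View pics/p2.png

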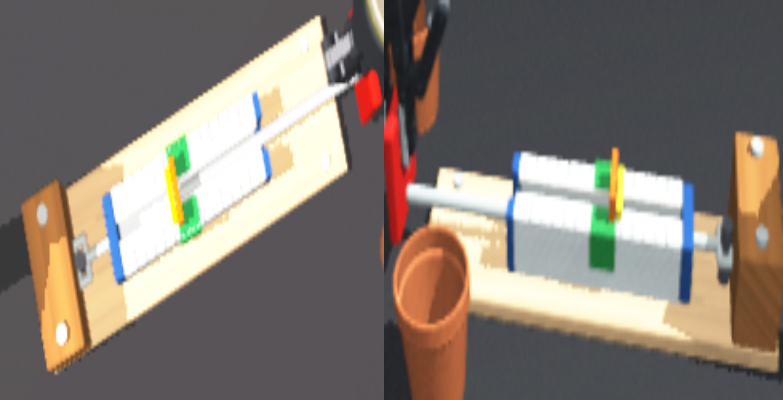

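```bash
python3 -m handwheel '[{"wx":0,"wy":0.01,"wz":0,"x":4,"y":0,"z":0,"grip":1},{"wx":0,"wy":0.01,"wz":0,"x":4,"y":0,"z":0,"grip":1},{"wx":0,"wy":0,"wz":0,"x":4,"y":0,"z":0,"grip":1},{"wx":0,"wy":0,"wz":0,"x":2,"y":0,"z":0,"grip":1},{"wx":0,"wy":0,"wz":0,"x":1,"y":0,"z":0,"grip":1}]' 60
python3 - <<'E'
from h import *
go()
a=cam("top"); b=cam("scene")
mk(a,(150,270,225,380));mk(b,(170,250,280,400)); go()
E
```

```text
time: 5.43
eef_pos: [0.6365, -0.0069, 0.0542]
tool_rot: [3.14, 0.013, -1.201]
force: [-4.6, 7.5, -0.2]
finger_gap: 0.128
t 5.4333 pos [ 0.6365 -0.0069  0.0542] rpy [ 3.1399  0.013  -1.2011] F [-4.6  7.5 -0.2] gap 0.128
rows mm [-48.1   1.2   4.8] drawn mm 48.1
green along [-0.1867 -0.1653] -0.176 137 marker [-0.183  -0.1781] -0.1806 61 side 0.038 offset marker-band mm -4.5
green along [-0.185  -0.1638] -0.1744 107 marker [-0.1801 -0.1765] -0.1783 9 side 0.027 offset marker-band mm -3.9
t 5.5333 pos [ 0.6365 -0.0069  0.0542] rpy [ 3.1399  0.013  -1.2011] F [-3.7  8.5  1.6] gap 0.132
rows mm [-48.    1.2   4.8] drawn mm 48.1
```

```bash
python3 -m handwheel '[{"wx":0,"wy":0.01,"wz":0,"x":4,"y":0,"z":0,"grip":1},{"wx":0,"wy":0,"wz":0,"x":3,"y":0,"z":0,"grip":1},{"wx":0,"wy":0,"wz":0,"x":1,"y":0,"z":0,"grip":1},{"wx":0,"wy":0,"wz":0,"x":0.5,"y":0,"z":0,"grip":1}]' 60
python3 - <<'E'
from h import *
go()
a=cam("top"); b=cam("scene")
mk(a,(150,270,225,380));mk(b,(170,250,280,400)); go()
E
```

```text
time: 5.87
eef_pos: [0.6368, -0.0076, 0.0542]
tool_rot: [3.138, 0.013, -1.201]
force: [-3.5, 8.1, 0.3]
finger_gap: 0.137
t 5.8667 pos [ 0.6368 -0.0076  0.0542] rpy [ 3.1385  0.0128 -1.2007] F [-3.5  8.1  0.3] gap 0.137
rows mm [-48.8   1.2   4.8] drawn mm 48.8
green along [-0.1867 -0.1653] -0.176 125 marker [-0.1809 -0.176 ] -0.1785 59 side 0.037 offset marker-band mm -2.4
green along [-0.185  -0.1638] -0.1744 98 marker [-0.1783 -0.1746] -0.1765 11 side 0.029 offset marker-band mm -2.1
t 5.9667 pos [ 0.6367 -0.0075  0.0542] rpy [ 3.1385  0.0129 -1.2006] F [-3.8  7.5  0. ] gap 0.134
rows mm [-48.6   1.2   4.8] drawn mm 48.7
```

Marker is within about 2 mm of the band centre (tolerance ±10). I hold there, with a slight bias against the creep back.

```bash
python3 -m handwheel '[{"wx":0,"wy":0,"wz":0,"x":1.5,"y":0,"z":0,"grip":1},{"wx":0,"wy":0,"wz":0,"x":1.5,"y":0,"z":0,"grip":1},{"wx":0,"wy":0,"wz":0,"x":1.5,"y":0,"z":0,"grip":1},{"wx":0,"wy":0,"wz":0,"x":1.5,"y":0,"z":0,"grip":1},{"wx":0,"wy":0,"wz":0,"x":1.5,"y":0,"z":0,"grip":1},{"wx":0,"wy":0,"wz":0,"x":1.5,"y":0,"z":0,"grip":1},{"wx":0,"wy":0,"wz":0,"x":1.5,"y":0,"z":0,"grip":1},{"wx":0,"wy":0,"wz":0,"x":1.5,"y":0,"z":0,"grip":1}]' 60
python3 - <<'E'
from h import *
go()
mk(cam("top"),(150,270,225,380))
E
```

```text
time: 6.63
eef_pos: [0.6365, -0.0069, 0.0542]
tool_rot: [3.136, 0.028, -1.196]
force: [-4.0, 7.9, 0.2]
finger_gap: 0.128
t 6.6333 pos [ 0.6365 -0.0069  0.0542] rpy [ 3.1359  0.0281 -1.1962] F [-4.   7.9  0.2] gap 0.128
rows mm [-48.    0.9   5.5] drawn mm 48.1
green along [-0.1867 -0.1653] -0.176 123 marker [-0.1809 -0.176 ] -0.1785 57 side 0.038 offset marker-band mm -2.5
```

```bash
python3 -m handwheel '[{"wx":0,"wy":0.006,"wz":0.003,"x":1.8,"y":0,"z":0,"grip":1},{"wx":0,"wy":0.003,"wz":0.002,"x":1.8,"y":0,"z":0,"grip":1},{"wx":0,"wy":0.003,"wz":0.002,"x":1.8,"y":0,"z":0,"grip":1},{"wx":0,"wy":0.003,"wz":0.002,"x":1.8,"y":0,"z":0,"grip":1},{"wx":0,"wy":0.003,"wz":0.002,"x":1.8,"y":0,"z":0,"grip":1},{"wx":0,"wy":0.003,"wz":0.002,"x":1.8,"y":0,"z":0,"grip":1},{"wx":0,"wy":0.003,"wz":0.002,"x":1.8,"y":0,"z":0,"grip":1},{"wx":0,"wy":0.003,"wz":0.002,"x":1.8,"y":0,"z":0,"grip":1}]' 60
python3 -c "
from h import *
go()"
```

```text
time: 7.35
eef_pos: [0.6369, -0.0082, 0.0541]
tool_rot: [3.133, 0.016, -1.206]
force: [-4.6, 7.3, 0.9]
finger_gap: 0.133
t 7.35 pos [ 0.6369 -0.0082  0.0541] rpy [ 3.1332  0.0156 -1.2055] F [-4.6  7.3  0.9] gap 0.133
rows mm [-49.4   1.2   4.9] drawn mm 49.4
```

```bash
python3 -m handwheel '[{"wx":0.002,"wy":0.003,"wz":0,"x":1.6,"y":0,"z":0,"grip":1},{"wx":0.002,"wy":0.003,"wz":0.001,"x":1.6,"y":0,"z":0,"grip":1},{"wx":0.002,"wy":0.003,"wz":0.001,"x":1.6,"y":0,"z":0,"grip":1},{"wx":0,"wy":0.003,"wz":0.001,"x":1.6,"y":0,"z":0,"grip":1},{"wx":0,"wy":0.003,"wz":0.001,"x":1.6,"y":0,"z":0,"grip":1},{"wx":0,"wy":0.003,"wz":0.001,"x":1.6,"y":0,"z":0,"grip":1},{"wx":0,"wy":0.003,"wz":0.001,"x":1.6,"y":0,"z":0,"grip":1},{"wx":0,"wy":0.003,"wz":0.001,"x":1.6,"y":0,"z":0,"grip":1}]' 60
python3 - <<'E'
from h import *
go()
mk(cam("top"),(150,270,225,380)); mk(cam("scene"),(170,250,280,400))
E
```

```text
time: 8.02
eef_pos: [0.6364, -0.0068, 0.0541]
tool_rot: [3.136, 0.008, -1.206]
force: [-4.3, 7.6, 0.8]
finger_gap: 0.129
t 8.0167 pos [ 0.6364 -0.0068  0.0541] rpy [ 3.1358  0.0082 -1.2059] F [-4.3  7.6  0.8] gap 0.129
rows mm [-47.9   1.4   4.5] drawn mm 47.9
green along [-0.1867 -0.1653] -0.176 127 marker [-0.1807 -0.176 ] -0.1783 57 side 0.038 offset marker-band mm -2.3
green along [-0.185  -0.1638] -0.1744 103 marker [-0.1782 -0.1746] -0.1764 11 side 0.028 offset marker-band mm -2.0
```

Held for over 2.5 s. Now easing back slowly.

```bash
python3 -m handwheel '[{"wx":0,"wy":0,"wz":0,"x":-2,"y":0,"z":0,"grip":1},{"wx":0,"wy":0,"wz":0,"x":-2,"y":0,"z":0,"grip":1},{"wx":0,"wy":0,"wz":0,"x":-2,"y":0,"z":0,"grip":1},{"wx":0,"wy":0,"wz":0,"x":-2,"y":0,"z":0,"grip":1},{"wx":0,"wy":0,"wz":0,"x":-2,"y":0,"z":0,"grip":1},{"wx":0,"wy":0,"wz":0,"x":-2,"y":0,"z":0,"grip":1},{"wx":0,"wy":0,"wz":0,"x":-2,"y":0,"z":0,"grip":1},{"wx":0,"wy":0,"wz":0,"x":-2,"y":0,"z":0,"grip":1}]' 60
python3 -c "
from h import *
go()"
```

```text
time: 8.78
eef_pos: [0.6277, 0.0159, 0.0541]
tool_rot: [3.135, 0.018, -1.203]
force: [-2.4, 5.4, -1.3]
finger_gap: 0.132
t 8.7833 pos [0.6277 0.0159 0.0541] rpy [ 3.1346  0.0184 -1.2034] F [-2.4  5.4 -1.3] gap 0.132
rows mm [-23.5   1.3   4.6] drawn mm 23.6
```

```bash
python3 -m handwheel '[{"wx":0,"wy":0.004,"wz":0,"x":-2,"y":0,"z":0,"grip":1},{"wx":0,"wy":0.004,"wz":0,"x":-2,"y":0,"z":0,"grip":1},{"wx":0,"wy":0.004,"wz":0,"x":-2,"y":0,"z":0,"grip":1},{"wx":0,"wy":0.002,"wz":0,"x":-2,"y":0,"z":0,"grip":1},{"wx":0,"wy":0.002,"wz":0,"x":-2,"y":0,"z":0,"grip":1},{"wx":0,"wy":0,"wz":0,"x":-1.5,"y":0,"z":0,"grip":1},{"wx":0,"wy":0,"wz":0,"x":-1,"y":0,"z":0,"grip":1},{"wx":0,"wy":0,"wz":0,"x":-1,"y":0,"z":0,"grip":1}]' 60
python3 -c "
from h import *
go()"
```

```text
time: 9.45
eef_pos: [0.6222, 0.0307, 0.0542]
tool_rot: [3.135, 0.003, -1.205]
force: [-0.3, 2.7, -1.9]
finger_gap: 0.134
t 9.45 pos [0.6222 0.0307 0.0542] rpy [ 3.1349e+00  3.1000e-03 -1.2051e+00] F [-0.3  2.7 -1.9] gap 0.134
rows mm [-7.9  1.5  4.2] drawn mm 7.9
```

```bash
python3 -m handwheel '[{"wx":0,"wy":0,"wz":0,"x":-1.5,"y":0,"z":0,"grip":1},{"wx":0,"wy":0,"wz":0,"x":-1.5,"y":0,"z":0,"grip":1},{"wx":0,"wy":0,"wz":0,"x":-1.5,"y":0,"z":0,"grip":1},{"wx":0,"wy":0,"wz":0,"x":-1.2,"y":0,"z":0,"grip":1},{"wx":0,"wy":0,"wz":0,"x":-1,"y":0,"z":0,"grip":1},{"wx":0,"wy":0,"wz":0,"x":-0.5,"y":0,"z":0,"grip":1}]' 60
python3 -c "
from h import *
go()"
```

```text
time: 9.95
eef_pos: [0.62, 0.0366, 0.0542]
tool_rot: [3.135, 0.002, -1.206]
force: [0.6, 0.8, -2.8]
finger_gap: 0.129
t 9.95 pos [0.62   0.0366 0.0542] rpy [ 3.1353e+00  1.8000e-03 -1.2063e+00] F [ 0.6  0.8 -2.8] gap 0.129
rows mm [-1.6  1.5  4.2] drawn mm 1.6
```

```bash
python3 -m handwheel '[{"wx":0,"wy":0,"wz":0,"x":-1.5,"y":0,"z":0,"grip":1},{"wx":0,"wy":0,"wz":0,"x":-1.5,"y":0,"z":0,"grip":1},{"wx":0,"wy":0,"wz":0,"x":-1.5,"y":0,"z":0,"grip":1}]' 60
python3 - <<'E'
from h import *
go()
a=cam("top");mk(a,(150,270,225,380))
E
```

```text
time: 10.2
eef_pos: [0.62, 0.0366, 0.0542]
tool_rot: [3.136, -0.003, -1.209]
force: [3.1, -5.4, -3.9]
finger_gap: 0.135
t 10.2 pos [0.62   0.0366 0.0542] rpy [ 3.1363e+00 -2.9000e-03 -1.2095e+00] F [ 3.1 -5.4 -3.9] gap 0.135
rows mm [-1.6  1.5  4.2] drawn mm 1.6
green along [-0.1872 -0.1653] -0.1762 155 marker [-0.18  -0.176] -0.178 51 side 0.038 offset marker-band mm -1.7
```

The plate is at its home stop: the force reversed with no motion. Opening and retreating straight up.

```bash
python3 -m handwheel '[{"wx":0,"wy":0,"wz":0,"x":0,"y":0,"z":0,"grip":0.6},{"wx":0,"wy":0,"wz":0,"x":0,"y":0,"z":0,"grip":0.3},{"wx":0,"wy":0,"wz":0,"x":0,"y":0,"z":0,"grip":0},{"wx":0,"wy":0,"wz":0,"x":0,"y":0,"z":0,"grip":-0.3},{"wx":0,"wy":0,"wz":0,"x":0,"y":0,"z":0,"grip":-0.3},{"wx":0,"wy":0,"wz":0,"x":0,"y":0,"z":0,"grip":-0.3}]' 60
python3 -c "
from h import *
go()"
```

```text
time: 10.75
eef_pos: [0.6197, 0.0377, 0.0549]
tool_rot: [3.136, -0.002, -1.207]
force: [-0.0, -0.5, -0.5]
finger_gap: 0.648
t 10.75 pos [0.6197 0.0377 0.0549] rpy [ 3.1362e+00 -2.3000e-03 -1.2074e+00] F [-0.  -0.5 -0.5] gap 0.648
rows mm [-0.4  1.6  4.9] drawn mm 0.4
```

```bash
python3 -m handwheel '[{"wx":0,"wy":0,"wz":0,"x":0,"y":0,"z":-10,"grip":-0.3},{"wx":0,"wy":0,"wz":0,"x":0,"y":0,"z":-15,"grip":-0.3},{"wx":0,"wy":0,"wz":0,"x":0,"y":0,"z":-20,"grip":-0.3},{"wx":0,"wy":0,"wz":0,"x":0,"y":0,"z":-25,"grip":-0.3},{"wx":0,"wy":0,"wz":0,"x":0,"y":0,"z":-25,"grip":-0.3},{"wx":0,"wy":0,"wz":0,"x":0,"y":0,"z":-25,"grip":-0.3},{"wx":0,"wy":0,"wz":0,"x":0,"y":0,"z":0,"grip":-0.3},{"wx":0,"wy":0,"wz":0,"x":0,"y":0,"z":0,"grip":-0.3}]' 60
python3 - <<'E'
from h import *
go()
a=cam("top");mk(a,(150,270,225,380));b=cam("scene");mk(b,(170,250,280,400))
for n,c,r in(("top",a,(150,220,360,410)),("scene",b,(170,225,240,275))):
    h=cv2.cvtColor(c[0],cv2.COLOR_RGB2HSV).astype(int);m=((h[...,0]<4)|(h[...,0]>175))&(h[...,1]>190)&(h[...,2]>90)
    w=np.zeros_like(m);w[r[0]:r[1],r[2]:r[3]]=1;P=pts(m&w,c);Q=P[(P[:,2]>.082)&(P[:,2]<.094)]
    if len(Q): print(n,"plate",len(Q),cv2.minAreaRect((Q[:,:2]*1000).astype(np.float32)))
save("f1",np.hstack([cv2.resize(a[0][100:280,180:480],None,fx=1.3,fy=2.2)[:390],cv2.resize(b[0][140:280,220:440],None,fx=1.8,fy=2.8)[:390]]))
E
```

```text
time: 11.42
eef_pos: [0.6191, 0.0392, 0.1842]
tool_rot: [3.135, -0.001, -1.206]
force: [0.1, -0.8, -0.2]
finger_gap: 0.651
t 11.4167 pos [0.6191 0.0392 0.1842] rpy [ 3.1349e+00 -1.2000e-03 -1.2059e+00] F [ 0.1 -0.8 -0.2] gap 0.651
rows mm [  1.    0.7 134.2] drawn mm -1.2
green along [-0.1872 -0.1654] -0.1763 155 marker [-0.1799 -0.176 ] -0.178 48 side 0.037 offset marker-band mm -1.7
green along [-0.1856 -0.164 ] -0.1748 121 marker [-0.1783 -0.1747] -0.1765 12 side 0.029 offset marker-band mm -1.8
top plate 148 ((607.0272827148438, 33.52936553955078), (39.80992889404297, 11.389318466186523), 20.885316848754883)
scene plate 139 ((619.0386962890625, 36.670902252197266), (61.105838775634766, 11.951210021972656), 21.0050106048584)
```

View pics/f1.png

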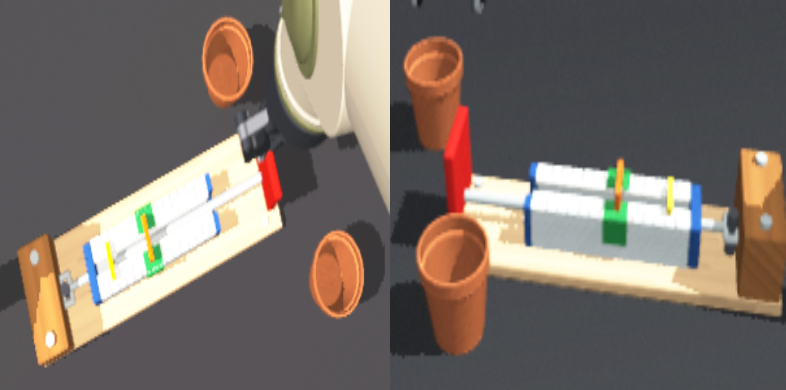

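The plate and yellow pusher are home, the marker stands in the band, and the pots look unmoved.

```bash
python3 -c "
from plant import job
print(job.hand_in())"
```

```text
the job is handed in; nothing more can be done
None
```

The proof test is done and handed in at about 11.5 s on the robot's clock, well under the 38 s limit. I gripped the red plate at 60 N and drew it out about 47–49 mm until the orange marker stood in the green band. I held it there for about 2.5 s, then eased it back to the home stop at roughly 25–40 mm/s.

Last checks:
- **Marker:** in the final top and scene views it stands about 2 mm from the band centre, against ±10 mm allowed. Its place did not change by more than about 0.5 mm during the return.
- **Plate:** the scene camera puts it at (619.0, 36.7) mm, against (619.3, 36.9) mm at the start. At home the force reversed with no further motion, so it was on its stop. The top camera's final plate fix disagreed, at (607, 34) mm, because the gripper hid part of the plate.
- **Forces:** the wrist force stayed under about 10 N at every reading.
- **Pots:** they look unmoved in the last picture, but I did not measure them again. The gripper is clear above the plate.

During the hold the plate crept back and forth by up to about 1.5 mm, with a pull force of 8–9 N throughout. The pusher may therefore have stood slightly off the marker at moments.

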